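# Fetch the shoe brush from the push-to-open caddy

## Task

Take the shoe brush out of the closed caddy on the inspection desk: push the flush hatch in gently until its catch lets go and it springs ajar, then swing it right over until it rests open against its stop. Lift the brush out and set it down, not dropped, bristles down on the cutting mat, leaving the hatch open and the sneaker, the shoe last and the tin where they are.

Things in the scene. Friction and masses are not known exactly. Their poses are not given: they have to be found in the camera images.
- caddy: Fixed dark plastic box, 170 (its x) by 260 (y) by 85 mm high, closed by the hatch. Origin: centre of its underside; z up, x away from the robot to the hinge side (yaw within 0.25 rad of straight ahead). Walls 6 mm, inner floor at 20 mm. Brush compartment: x -79 to 73, y -121 to 70 mm; beyond y = 74 mm lies the catch. At most 50 N on it or its hatch.
- hatch (a joint): Angle (rad) of the flat grey hatch: plate 150 mm (hinge to free lip) by 246 by 8 mm, 0.14 to 0.28 kg. About 0 = latched, flush with the rim; negative = pushed in, stop at -0.055 (8 mm at the lip); about 0.4 = ajar, lip 58 mm up. Let go below 1.57 (upright) it falls back to ajar; past that it falls back onto its stop at 1.9 and stays.
- hatch_hinge (a point): Middle of the hatch's hinge line: caddy x = 73 mm, y = 0, 81 mm above the desk, in the hatch's mid-plane; the line runs along the caddy's y and the hatch opens upward and away from the robot.
- hatch_lip (a point): Middle of the hatch's free edge, on its top face (underside 8 mm below); moves with the hatch. 4 to 10 N of push near the lip moves it in. The catch lets go for good after 3 to 7 mm (hidden, differs each time); once the push is withdrawn a sprung plunger raises the hatch to ajar. If it stays shut, push again harder.
- brush: Loose shoe brush, bristles down, 120 mm long (its x) by 42 mm wide (its y) by 40 mm high; wooden back from 20 to 40 mm above its underside, dark bristle block 110 by 32 mm below. Origin: centre of its underside; z up. About 0.12 kg. Lies in the caddy under the hatch at the start, its length roughly along the caddy's y.
- mat: Green cutting mat fixed flat on the desk, 220 mm (its x) by 260 mm (its y) by 3 mm thick. Origin: centre of its underside.
- sneaker: Loose white sneaker, about 280 mm long (its x), 90 mm wide, 115 mm high, beyond the work. Origin: centre of its underside. Leave alone.
- last: Loose green shoe last, about 210 mm long (its x), 72 mm wide, 105 mm high, beyond the work. Origin: centre of its underside. Leave alone.
- tin: Loose round shoe-cream tin, 72 mm across, 28 mm high, on the desk near the robot between caddy and mat. Origin: centre of its underside. Leave alone.

How it is judged (in metres and radians):
On the way, in this order (a step that is already met when the one before it is completed fails the run):
1. the hatch is pushed in (value of joint hatch below -0.012 rad), for 0.02 s.
2. the hatch has sprung ajar (value of joint hatch above 0.25 rad), for 0.1 s.
3. the hatch is swung right open (value of joint hatch above 1.75 rad), for 0.2 s.
4. the brush is brought down onto the mat while still held (contact force between the fingers and brush above 0.5 N and contact force between brush and mat above 0.2 N and angle between brush's own z axis and vertical below 0.3 rad), for 0.04 s.
At the end, for the whole second after the job is handed in: The hatch rests open (beyond 1.75 rad), and the brush lies at rest, bristles down (within 0.1 rad of level), its underside within 5 mm of the mat's top and its centre on the mat (within 100 mm along the mat's x and 120 mm along its y of the mat's centre) (value of joint hatch above 1.75 rad and x of brush in the frame of mat between -0.1 and 0.1 m and y of brush in the frame of mat between -0.12 and 0.12 m and height (world z) of brush below 0.008 m and angle between brush's own z axis and vertical below 0.1 rad and linear speed of brush below 0.02 m/s); the robot touches nothing.
It fails at once if the caddy or its hatch is pushed harder than 50 N (contact force between any of the fingers, the arm and caddy above 50 N).
It fails at once if the sneaker, the last or the tin is shifted by more than 20 mm (distance of any of sneaker, last, tin from where it was at the start of the episode above 0.02 m).
It also fails if it takes over 72 s, if anything falls off the work surface, if the arm or the gripper's body presses on something with over 40 N, if the wrist force passes 120 N, or if a joint passes its speed limit or range.

## Robot

A 7-joint arm with a two-finger parallel gripper is mounted at the origin on the work surface. World frame = base frame: x ahead of the robot, y to its left, z up, the work surface at z = 0. Lengths are in mm, angles in rad, forces in N, time in s.
With the tool pointing down it reaches from about 400 to 875 mm from the base axis. Payload 6.5 kg.
Tool frame: the origin (TCP) lies at the very end of the fingers, on their centre line; the grasp point (between the pads) lies 19 mm behind it (arm.tcp_to_grasp is the distance from the TCP to the grasp point, in mm); x points along the fingers, y is the direction in which the jaws open and shut, and the axes are right-handed (so a half turn about x gives the same grasp; the last joint's range is limited). The gripper opens to 85 mm and grips with 20 to 120 N. Pads are 22 mm wide; open, the fingers measure 114 mm over their backs; the gripper's body (76 mm by 85 mm) begins 54 mm behind the grasp point. The pads swing forward as they close: fully open they stand 13 mm farther back than shut.
Start: joints at [1.053, 0.536, -0.004, 1.538, 0.003, 1.067, -0.071], TCP at [283.775, -584.775, 231.29] pointing down, gripper open.
Joint ranges: [-2.7, 2.7], [-0.37, 2.16], [-1.27, 1.26], [0.24, 2.4], [-1.31, 4.45], [0.19, 1.91], [-2.76, 2.76]. Speed limits (rad/s): [2.39, 2.39, 3.14, 3.14, 3.14, 3.14, 3.14].

## Interface

Orientations are given as a unit quaternion [x, y, z, w].
In Python, from cell import arm gives the robot as it stands.
- The arm moves only by the tool step_arm, never from a script. Its argument "deltas" is a list of rows, each a list of 7 numbers: the shift along the tool's x, y, z in mm, then the turn, a rotation vector about the tool's x, y, z in rad, then the finger opening in mm, from 0 to 85.4. A call has 1 to 5 rows; each row is the pose to reach, as a shift and turn from the pose commanded when the call began, along the tool's axes at that moment; what a row does not reach only later rows make up. A row lasts 1/12 s, in which the tool goes at most 41.7 mm and 7.16 degrees, less where a joint would pass 70% of its speed; a pose out of reach is approached as far as the arm can. A call with a gripper value outside its range is refused whole. The fingers move at their own pace and stop on an object; the grip force is fixed at half the most. Time passes only in rows, so rows that repeat a pose let the fingers close. It gives the time, the measured TCP pose, the force and the opening at its end, in the units of the state.
- arm.sense(): the state, without advancing time (a new reading comes with each control period).
- arm.snapshot(name): name is "side" or "top" or "wrist"; returns a dict with "image" (480x640x3 uint8, blue, green, red), "K" (3x3 intrinsics, pixels), "R" (3x3) and "t" (3): a world point X has camera coordinates R X + t. Camera axes: x right, y down, z forward; pixel columns grow to the right and rows downward; lengths in mm; the calibration is good to about 2 mm. A picture is of the moment at which its call begins. There is no depth.
- arm.job_done(): hands the job in, once; it reports no verdict.
The state is a dict: "t": time; "joint_positions": joint angles; "dq": joint speeds; "joint_torque": joint torques, N m; "ee_pos": TCP position; "eef_rot": TCP orientation; "ft_force": force on the tool from outside, world axes, zero at the start; "wrist_torque": the same for the moment, N m; "grip_width": finger opening in mm.
Only numpy, scipy, OpenCV 4.12 (cv2) and the standard library are available. Lean on these libraries where they do the work, as an engineer would, in place of code of your own. Each camera call takes 0.05 s, during which the arm holds its last target.

## Working session

There is one attempt and no reset: what is moved stays moved. The work goes in short steps, Python scripts to look and compute and a tool call to move; the robot and the scene stay as the last step left them, time stands still between calls to the robot, and variables do not carry over. Pictures are saved under pics/ and viewed, and the job is handed in when it is done.

Besides the shell and the picture viewer there is one more tool, called after "Request:" by a JSON object that holds its "fn" and its "kwargs", one argument or row to a line. step_arm: Moves the arm, as the interface text tells. Its arguments: {"type":"object","properties":{"deltas":{"type":"array","items":{"type":"array","items":{"type":"number"}}}},"required":["deltas"]}

```bash
mkdir -p pics; ls
python3 - <<'E'
from cell import arm
import cv2
s=arm.sense()
print({k:(v if not hasattr(v,'round') else v) for k,v in s.items()})
for n in ("side","top","wrist"):
    d=arm.snapshot(n); cv2.imwrite(f"pics/{n}0.png",d["image"])
    print(n,d["K"],d["R"],d["t"])
E
```

```text
pics
{'t': 0.0, 'joint_positions': array([ 1.0528144 ,  0.5371552 , -0.0044364 ,  1.53885903,  0.00257714,
        1.06725079, -0.07123006]), 'dq': array([-2.14999913e-04,  1.72957588e-03, -1.17324793e-03,  8.86823357e-04,
       -2.47335776e-04, -6.07131763e-04, -6.00620065e-05]), 'joint_torque': array([-4.58503528e-04, -5.83423626e+01,  1.04830530e+00, -2.59108651e+01,
        1.22680451e-02,  9.48657253e-03, -8.32090194e-06]), 'ee_pos': array([ 283.49420475, -584.24352928,  230.42567805]), 'eef_rot': array([-0.68897268, -0.15894894,  0.68930765, -0.15781903]), 'ft_force': array([-0.08315309,  0.17075709,  0.28296119]), 'wrist_torque': array([-0.00969958,  0.02004059, -0.10197286]), 'grip_width': 85.56668025679194}
side [[435.19565557   0.         315.64906806]
 [  0.         435.19565557 232.18936018]
 [  0.           0.           1.        ]] [[-0.92357299 -0.38329361 -0.00994683]
 [-0.28518908  0.70406061 -0.65035825]
 [ 0.25628133 -0.59781659 -0.75956251]] [560.32752648 243.91140204 549.53377169]
top [[622.16014373   0.         329.5941543 ]
 [  0.         622.16014373 241.70081742]
 [  0.           0.           1.        ]] [[-0.01642818 -0.99986371  0.00163529]
 [-0.98742695  0.01596662 -0.15726758]
 [ 0.15722004 -0.00419835 -0.98755467]] [   4.81532018  626.3709808  1039.52954746]
wrist [[356.72921827   0.         318.13824356]
 [  0.         356.72921827 235.28215386]
 [  0.           0.           1.        ]] [[ 0.43601435 -0.89993795 -0.00178168]
 [-0.85275876 -0.41378732  0.31872018]
 [-0.28756562 -0.13744722 -0.94784718]] [-647.85492933  -41.20630235  380.28444935]
```

View pics/top0.png

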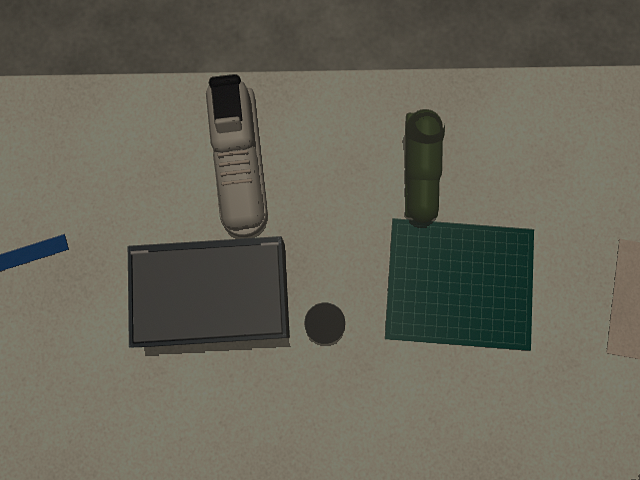

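View pics/side0.png

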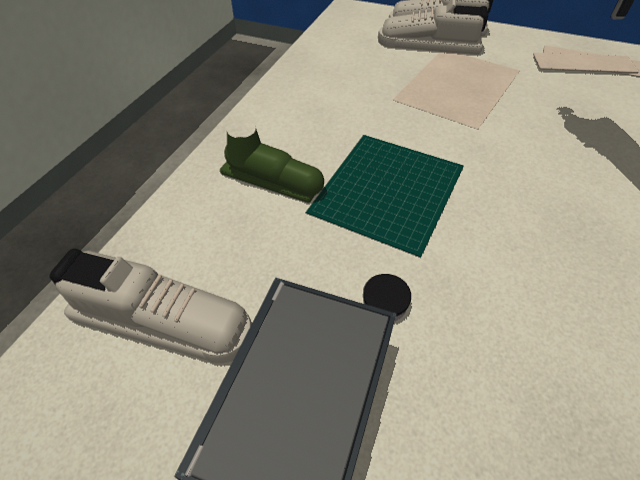

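View pics/wrist0.png

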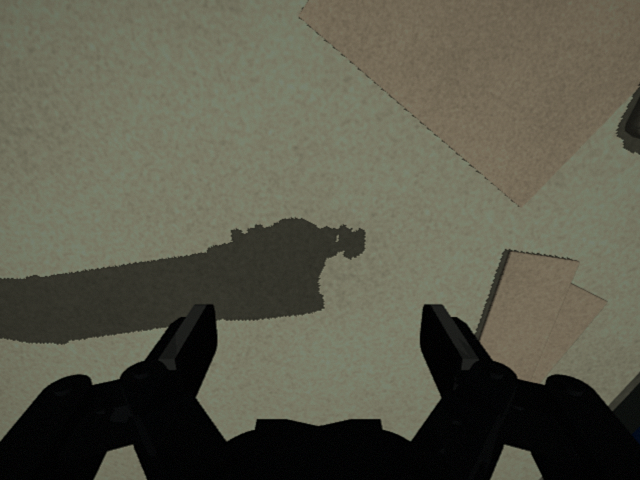

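The top view shows the caddy at about columns 128–288, rows 238–347, the mat at 386–534 by 219–350 and the tin at (325,323). The sneaker toe is just behind the caddy. I'll enlarge it to get the corners.

Run:
```python
import cv2,numpy as np
im=cv2.imread("pics/top0.png")
def crop(x0,y0,x1,y1,s,n):
    c=cv2.resize(im[y0:y1,x0:x1],None,fx=s,fy=s,interpolation=cv2.INTER_CUBIC)
    c=np.clip(c.astype(float)*1.8,0,255).astype('uint8')
    for x in range((x0+19)//20*20,x1,20): cv2.putText(c,str(x),((x-x0)*s,10),0,.4,(0,255,255),1);cv2.line(c,((x-x0)*s,12),((x-x0)*s,18),(0,255,255),1)
    for y in range((y0+19)//20*20,y1,20): cv2.putText(c,str(y),(0,(y-y0)*s+4),0,.4,(0,255,255),1);cv2.line(c,(28,(y-y0)*s),(34,(y-y0)*s),(0,255,255),1)
    cv2.imwrite(n,c)
crop(115,225,305,365,4,"pics/cad.png")
crop(370,205,550,365,3,"pics/mat.png")
```

```text
(no output)
```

View pics/cad.png

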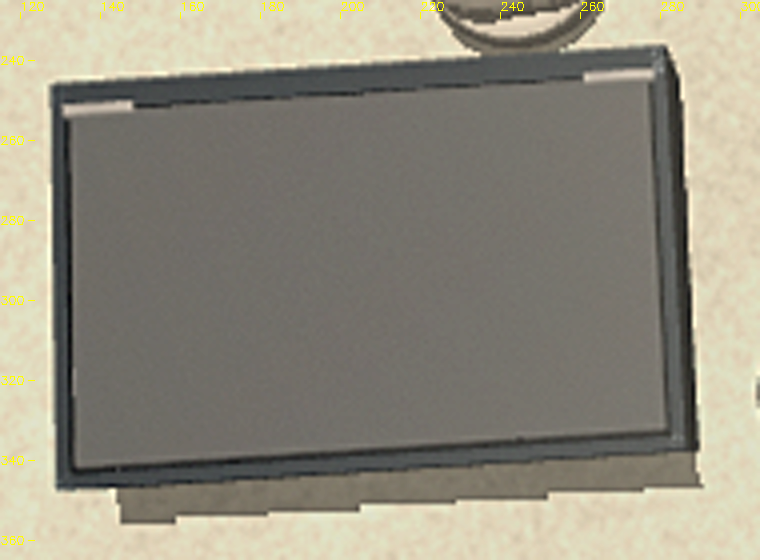

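View pics/mat.png

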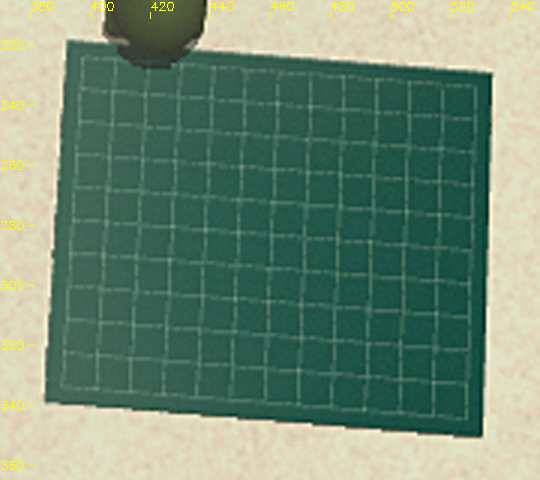

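```bash
cat > h.py <<'E'
import numpy as np, cv2
from cell import arm
from scipy.spatial.transform import Rotation as Rt
def px2w(d,uv,z):
    r=d["R"].T@np.linalg.inv(d["K"])@np.array([uv[0],uv[1],1.])
    c=-d["R"].T@d["t"]
    return c+r*(z-c[2])/r[2]
def w2px(d,X):
    p=d["K"]@(d["R"]@np.asarray(X,float)+d["t"]); return p[:2]/p[2]
def fit(local,world):
    L=np.array(local,float);W=np.array(world)[:,:2]
    Lc=L-L.mean(0);Wc=W-W.mean(0)
    a=np.arctan2((Lc[:,0]*Wc[:,1]-Lc[:,1]*Wc[:,0]).sum(),(Lc*Wc).sum())
    R=np.array([[np.cos(a),-np.sin(a)],[np.sin(a),np.cos(a)]])
    t=W.mean(0)-R@L.mean(0)
    return t,a,(L@R.T+t-W)
def todelta(p,R,off=None):
    """delta in current tool frame from commanded pose approximated by sensed"""
    s=arm.sense();R0=Rt.from_quat(s["eef_rot"])
    return R0.inv().apply(np.asarray(p)-s["ee_pos"]),(R0.inv()*R).as_rotvec()
E
python3 - <<'E'
from h import *
d=arm.snapshot("top")
np.set_printoptions(precision=1,suppress=True)
c=[(127.5,246.2),(281.3,236.3),(286,337.5),(129.5,347)]
W=[px2w(d,u,85) for u in c]
print(np.array(W)); t,a,r=fit([(85,130),(85,-130),(-85,-130),(-85,130)],W);print("caddy",t,round(a,4),r)
hc=[(133.2,342),(282,332.5)]
W2=[px2w(d,u,85) for u in hc]; t2,a2,r2=fit([(-77,123),(-77,-123)],W2); print("hatch",t2,round(a2,4),r2)
m=[(370+67/3,205+40/3),(370+492/3,205+72/3),(370+482/3,205+437/3),(370+45/3,205+402/3)]
W=[px2w(d,u,3) for u in m];t,a,r=fit([(110,130),(110,-130),(-110,-130),(-110,130)],W);print("mat",t,round(a,4),r)
print("tin",px2w(d,(325,323),28))
print("shoe toe", px2w(d,(243,236),10),px2w(d,(267,225),10))
print("last", px2w(d,(422,227),10))
s=arm.sense(); print(Rt.from_quat(s["eef_rot"]).as_matrix())
E
```

```text
[[618.5 336.4  85. ]
 [631.3  76.4  85. ]
 [461.6  69.4  85. ]
 [450.4 327.3  85. ]]
caddy [540.5 202.4] 0.0468 [[ 0.8 -0.2]
 [ 0.1  0. ]
 [ 0.  -0.9]
 [-0.9  1. ]]
hatch [541.1 202.3] 0.0467 [[-0.   0.1]
 [ 0.  -0.1]]
mat [ 553.8 -240.9] -0.0938 [[ 0.1 -0.2]
 [-0.2  0.1]
 [ 0.2 -0.2]
 [-0.2  0.3]]
tin [486.    4.9  28. ]
shoe toe [645.7 151.6  10. ] [665.3 108.   10. ]
last [ 657.1 -174.4   10. ]
[[-0.   0.4 -0.9]
 [ 0.  -0.9 -0.4]
 [-1.  -0.   0. ]]
```

```bash
cat >> h.py <<'E'
C=np.array([540.5,202.4,0]);YAW=0.0468
RC=Rt.from_euler('z',YAW)
def c2w(p): return C+RC.apply(np.asarray(p,float))
def w2c(p): return RC.inv().apply(np.asarray(p,float)-C)
def rot(th,base=RC):
    # tool x=(sin th,0,-cos th) tool y=(cos th,0,sin th), z=-cy  in caddy frame
    s,c=np.sin(th),np.cos(th)
    return base*Rt.from_matrix(np.array([[s,c,0],[0,0,-1],[-c,s,0]]))
def go(p,R):
    d,r=todelta(p,R); print("d",np.round(d,1),"r",np.round(r,3),"|d|",round(np.linalg.norm(d),1),"|r|",round(np.linalg.norm(r),3))
E
python3 - <<'E'
from h import *
print(c2w([-62,0,130])); go(c2w([-62,0,230]),rot(0))
s=arm.sense();R0=Rt.from_quat(s["eef_rot"]);print(R0.inv().apply([0,0,1]),R0.inv().apply([100,0,0]),R0.inv().apply([0,100,0]))
E
```

```text
[478.56788505 199.49945908 130.        ]
d [   1.4 -620.1 -517.7] r [-1.166e+00 -1.000e-03  1.000e-03] |d| 807.8 |r| 1.166
[-9.99999357e-01 -1.13054890e-03  8.80102908e-05] [-5.72864687e-02  4.36680638e+01 -8.99616414e+01] [  0.0978628  -89.96158859 -43.6681005 ]
```

Request:
{"fn": "step_arm", "kwargs": {
  "deltas": [
    [0,-10,-40,0,0,0,0],
    [0,-28,-75,-0.1,0,0,0],
    [0,-55,-105,-0.2,0,0,0],
    [0,-85,-135,-0.3,0,0,0],
    [0,-115,-163,-0.4,0,0,0]
  ]
}}

```text
t: 0.62
ee_pos: [380.9, -408.3, 231.1]
eef_rot: [0.643, 0.294, -0.643, 0.294]
ft_force: [0.3, -0.2, -0.2]
grip_width: 25.4
```

Run:
```python
from h import *
s=arm.sense();print(s["t"],s["ee_pos"],s["grip_width"])
go(c2w([-62,0,230]),rot(0))
```

```text
0.6167 [ 380.91867939 -408.32496766  231.10654119] 25.412480408109
d [   1.1 -324.1 -523.4] r [-0.76 -0.   -0.  ] |d| 615.6 |r| 0.76
```

Request:
{"fn": "step_arm", "kwargs": {
  "deltas": [
    [0,-10,-40,-0.08,0,0,0],
    [0,-20,-80,-0.16,0,0,0],
    [0,-33,-118,-0.24,0,0,0],
    [0,-48,-155,-0.32,0,0,0],
    [0,-65,-192,-0.4,0,0,0]
  ]
}}

```text
t: 1.03
ee_pos: [458.3, -221.3, 231.4]
eef_rot: [0.572, 0.415, -0.572, 0.416]
ft_force: [0.5, -0.2, 0.0]
grip_width: -0.1
```

Run:
```python
from h import *
s=arm.sense();print(s["t"],s["ee_pos"],s["grip_width"])
go(c2w([-62,0,200]),rot(0))
```

```text
1.0333 [ 458.27279239 -221.2571622   231.40725155] -0.0801674348594913
d [  31.3 -111.1 -406.3] r [-0.362  0.    -0.001] |d| 422.4 |r| 0.362
```

Request:
{"fn": "step_arm", "kwargs": {
  "deltas": [
    [0,-10,-40,-0.07,0,0,0],
    [0,-20,-80,-0.14,0,0,0],
    [0,-31,-120,-0.21,0,0,0],
    [0,-42,-160,-0.29,0,0,0],
    [0,-53,-200,-0.362,0,0,0]
  ]
}}

```text
t: 1.45
ee_pos: [469.8, -14.6, 231.4]
eef_rot: [0.488, 0.511, -0.488, 0.512]
ft_force: [0.8, -0.1, -0.5]
grip_width: 0.1
```

Run:
```python
from h import *
s=arm.sense();print(s["t"],s["ee_pos"],s["grip_width"],s["joint_positions"])
go(c2w([-62,0,130]),rot(0))
```

```text
1.45 [469.78356079 -14.64894788 231.44004824] 0.0704894206991848 [ 0.35906643  0.26847369 -0.49273516  1.97601391  0.15728693  0.9333762
 -0.16601277]
d [ 101.4   18.7 -213.5] r [-0.  0. -0.] |d| 237.1 |r| 0.001
```

Request:
{"fn": "step_arm", "kwargs": {
  "deltas": [
    [0,4,-41,0,0,0,0],
    [0,8,-82,0,0,0,0],
    [15,12,-120,0,0,0,0],
    [35,15,-158,0,0,0,0],
    [55,18,-193,0,0,0,0]
  ]
}}

```text
t: 1.87
ee_pos: [480.1, 179.1, 176.2]
eef_rot: [0.49, 0.51, -0.489, 0.511]
ft_force: [0.9, -1.1, 0.5]
grip_width: 0.0
```

Request:
{"fn": "step_arm", "kwargs": {
  "deltas": [
    [15,1,-14,0,0,0,0],
    [35,1,-20,0,0,0,0],
    [46,1,-20,0,0,0,0],
    [46,1,-20,0,0,0,0]
  ]
}}

```text
t: 2.2
ee_pos: [478.2, 196.0, 128.0]
eef_rot: [0.487, 0.511, -0.491, 0.51]
ft_force: [-0.2, 0.1, -0.1]
grip_width: 0.2
```

Run:
```python
from h import *
s=arm.sense();print(s["t"],s["ee_pos"],s["grip_width"],s["joint_positions"],s["ft_force"],w2c(s["ee_pos"]))
go(c2w([-62,0,90]),rot(0))
cv2.imwrite("pics/t1.png",arm.snapshot("top")["image"]);cv2.imwrite("pics/s1.png",arm.snapshot("side")["image"])
```

```text
2.2 [478.18394385 196.03614363 128.03816726] 0.1939901741141595 [-0.07930192  0.51238722 -0.50344415  1.94293195  0.34386592  0.77596658
 -0.73461036] [-0.17774324  0.10802509 -0.08005994] [-62.54554482  -3.44156151 128.03816726]
d [38.   0.7 -3.5] r [-0.003  0.002  0.004] |d| 38.2 |r| 0.006
```

View pics/s1.png

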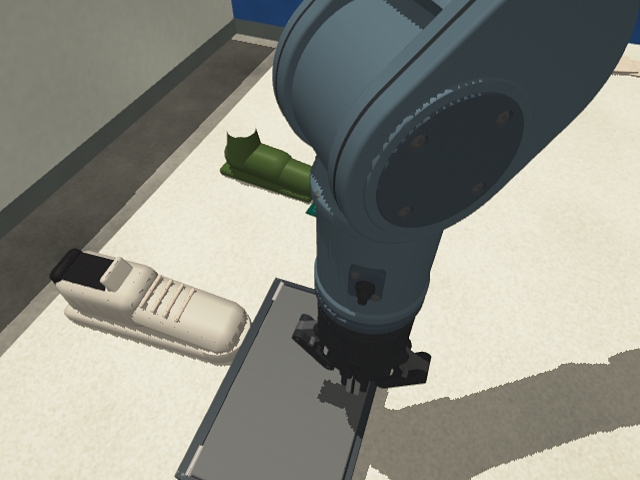

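The side view shows the closed fingers over the near lip, about (350,380), so I'll descend and push slowly.

Request:
{"fn": "step_arm", "kwargs": {
  "deltas": [
    [12,0,0,0,0,0,0],
    [24,0,0,0,0,0,0],
    [34,0,0,0,0,0,0],
    [38,0,0,0,0,0,0],
    [38,0,0,0,0,0,0]
  ]
}}

```text
t: 2.72
ee_pos: [479.1, 196.4, 91.0]
eef_rot: [0.488, 0.511, -0.49, 0.51]
ft_force: [0.0, -0.0, 0.5]
grip_width: 0.3
```

Request:
{"fn": "step_arm", "kwargs": {
  "deltas": [
    [1,0,0,0,0,0,0],
    [2,0,0,0,0,0,0],
    [3,0,0,0,0,0,0],
    [4,0,0,0,0,0,0],
    [5,0,0,0,0,0,0]
  ]
}}

```text
t: 3.13
ee_pos: [480.1, 197.1, 87.5]
eef_rot: [0.489, 0.511, -0.489, 0.511]
ft_force: [0.4, 0.1, 0.0]
grip_width: 0.2
```

Request:
{"fn": "step_arm", "kwargs": {
  "deltas": [
    [1,0,0,0,0,0,0],
    [2,0,0,0,0,0,0],
    [3,0,0,0,0,0,0],
    [4,0,0,0,0,0,0],
    [4,0,0,0,0,0,0]
  ]
}}

```text
t: 3.55
ee_pos: [480.0, 197.1, 83.5]
eef_rot: [0.489, 0.511, -0.489, 0.511]
ft_force: [-1.1, -1.0, 5.0]
grip_width: 0.0
```

Request:
{"fn": "step_arm", "kwargs": {
  "deltas": [
    [1,0,0,0,0,0,0],
    [2,0,0,0,0,0,0],
    [3,0,0,0,0,0,0],
    [3,0,0,0,0,0,0]
  ]
}}

```text
t: 3.88
ee_pos: [479.9, 197.1, 80.6]
eef_rot: [0.489, 0.511, -0.489, 0.511]
ft_force: [-1.2, -0.3, 5.1]
grip_width: 0.1
```

Request:
{"fn": "step_arm", "kwargs": {
  "deltas": [
    [1,0,0,0,0,0,0],
    [2,0,0,0,0,0,0],
    [2.5,0,0,0,0,0,0],
    [2.5,0,0,0,0,0,0]
  ]
}}

```text
t: 4.22
ee_pos: [480.0, 197.0, 78.1]
eef_rot: [0.489, 0.511, -0.489, 0.511]
ft_force: [-1.4, -0.9, 6.4]
grip_width: -0.2
```

Request:
{"fn": "step_arm", "kwargs": {
  "deltas": [
    [-20,0,0,0,0,0,0],
    [-60,0,0,0,0,0,0],
    [-100,0,0,0,0,0,0],
    [-110,-20,0,0,0,0,0],
    [-110,-40,0,0,0,0,0]
  ]
}}

```text
t: 4.63
ee_pos: [442.3, 196.6, 191.2]
eef_rot: [0.492, 0.509, -0.487, 0.511]
ft_force: [-0.5, 1.4, -0.3]
grip_width: 0.0
```

Run:
```python
from h import *
s=arm.sense();print(s["t"],s["ee_pos"],s["joint_positions"],s["ft_force"],w2c(s["ee_pos"]))
d=arm.snapshot("top");cv2.imwrite("pics/t2.png",d["image"]);cv2.imwrite("pics/s2.png",arm.snapshot("side")["image"])
# candidate hook poses
for f in (0,.4):
  print(f,[w2px(d,c2w([73-150*np.cos(f),y,81+150*np.sin(f)+4])).round() for y in (-123,123)])
th=0.95
lip=np.array([73-150*np.cos(.4)-4*np.sin(.4)*-1*0,0,81+150*np.sin(.4)-4]);print(lip)
go(c2w([-140,0,150]),rot(th))
```

```text
4.6333 [442.31632003 196.63031209 191.16399192] [-0.0379495   0.36248296 -0.57011041  1.9845263   0.25738212  0.85729162
 -0.70544592] [-0.54234889  1.37766596 -0.31108067] [-98.34609952  -1.17005151 191.16399192]
0 [array([282., 333.]), array([133., 342.])]
0.4 [array([279., 325.]), array([121., 335.])]
[-65.1591491    0.         135.41275135]
d [ 38.4 -36.9  -2.2] r [-0.001  0.002  0.95 ] |d| 53.3 |r| 0.95
```

View pics/s2.png

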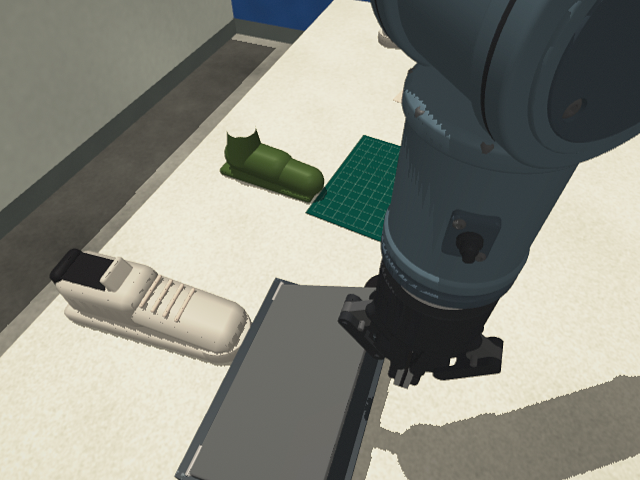

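View pics/t2.png

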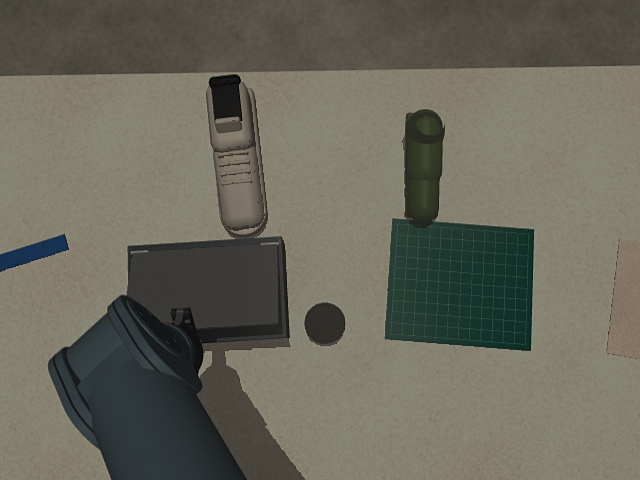

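Request:
{"fn": "step_arm", "kwargs": {
  "deltas": [
    [0,-15,0,0,0,0.12,0],
    [0,-25,0,0,0,0.24,0],
    [0,-35,0,0,0,0.36,0],
    [0,-35,0,0,0,0.48,0],
    [0,-35,0,0,0,0.6,0]
  ]
}}

```text
t: 5.15
ee_pos: [401.8, 188.1, 180.9]
eef_rot: [0.572, 0.393, -0.38, 0.612]
ft_force: [-0.3, 1.1, -1.5]
grip_width: 0.0
```

Run:
```python
from h import *
s=arm.sense();print(s["t"],s["ee_pos"],s["joint_positions"],s["ft_force"],w2c(s["ee_pos"]))
print((RC.inv()*Rt.from_quat(s["eef_rot"])).as_matrix().round(2))
go(c2w([-110,0,115]),rot(.7))
```

```text
5.15 [401.84002185 188.14345682 180.90823575] [-0.17549968  0.17527916 -0.62600076  2.35650873  0.89830113  0.52213433
 -1.49330794] [-0.32746722  1.09498736 -1.46672479] [-139.17511924   -7.75401502  180.90823575]
[[ 0.4   0.92 -0.  ]
 [-0.03  0.01 -1.  ]
 [-0.92  0.4   0.04]]
d [ 71.8   0.4 -10.2] r [0.018 0.033 0.287] |d| 72.5 |r| 0.29
```

Request:
{"fn": "step_arm", "kwargs": {
  "deltas": [
    [0,5,-10,0.1,0,0,0],
    [0,10,-20,0.2,0,0,0]
  ]
}}

```text
t: 5.32
ee_pos: [411.1, 205.9, 183.5]
eef_rot: [0.632, 0.351, -0.422, 0.547]
ft_force: [0.8, 0.8, 1.2]
grip_width: -0.0
```

```bash
cat >> h.py <<'E'
def roty(th,sgn=-1):
    # jaws along caddy y: tool x as rot(th), tool y = sgn*cy
    s,c=np.sin(th),np.cos(th)
    x=np.array([s,0,-c]);y=np.array([0,sgn,0.]);return RC*Rt.from_matrix(np.array([x,y,np.cross(x,y)]).T)
def st():
    s=arm.sense();M=(RC.inv()*Rt.from_quat(s["eef_rot"])).as_matrix()
    print("t",round(s["t"],2),"caddy",w2c(s["ee_pos"]).round(1),"q",s["joint_positions"].round(2),"f",s["ft_force"].round(1),"theta",round(np.arctan2(M[0,0],-M[2,0]),3)); print(M.round(2))
E
python3 - <<'E'
from h import *
st()
go(c2w([-115,60,150]),roty(.6,-1));go(c2w([-115,60,150]),roty(.6,1))
E
```

```text
t 5.32 caddy [-129.1    9.6  183.5] q [-0.19  0.21 -0.63  2.31  0.88  0.56 -1.7 ] f [0.8 0.8 1.2] theta 0.407
[[ 0.4   0.9  -0.2 ]
 [-0.04 -0.2  -0.98]
 [-0.92  0.39 -0.05]]
d [ 34.5 -10.5 -50.6] r [1.37  0.187 0.102] |d| 62.2 |r| 1.387
d [ 34.5 -10.5 -50.6] r [-1.76  -0.108  0.197] |d| 62.2 |r| 1.774
```

Request:
{"fn": "step_arm", "kwargs": {
  "deltas": [
    [0,-2,-10,-0.12,0,0,0],
    [5,-2,-20,-0.24,0,0,0],
    [10,-4,-30,-0.36,0,0,0],
    [15,-6,-40,-0.48,0,0,0],
    [20,-8,-50,-0.6,0,0,0]
  ]
}}

```text
t: 5.73
ee_pos: [420.5, 257.0, 164.4]
eef_rot: [0.44, 0.461, -0.297, 0.711]
ft_force: [0.5, -0.3, -0.5]
grip_width: -0.1
```

Request:
{"fn": "step_arm", "kwargs": {
  "deltas": [
    [0,0,0,-0.12,0,0,0],
    [0,0,0,-0.24,0,0,0],
    [0,0,0,-0.36,0,0,0],
    [0,0,0,-0.48,0,0,0],
    [0,0,0,-0.6,0,0,0]
  ]
}}

```text
t: 6.15
ee_pos: [420.3, 256.5, 164.6]
eef_rot: [0.21, 0.529, -0.148, 0.809]
ft_force: [-0.4, 0.6, 0.7]
grip_width: -0.2
```

Run:
```python
from h import *
st()
go(c2w([-112,70,135]),roty(.6,1))
```

```text
t 6.15 caddy [-117.6   59.7  164.6] q [-0.18  0.35 -0.77  2.23  1.05  0.67 -0.7 ] f [-0.4  0.6  0.7] theta 0.407
[[ 0.4   0.5   0.77]
 [-0.04  0.85 -0.53]
 [-0.92  0.18  0.35]]
d [ 29.    6.1 -11.6] r [-0.556 -0.178  0.089] |d| 31.8 |r| 0.59
```

Request:
{"fn": "step_arm", "kwargs": {
  "deltas": [
    [5,0,0,-0.11,-0.03,0.02,0],
    [10,0,0,-0.22,-0.07,0.04,0],
    [15,0,-5,-0.33,-0.1,0.06,0],
    [20,0,-10,-0.45,-0.14,0.08,0],
    [25,4,-11,-0.556,-0.178,0.089,0]
  ]
}}

```text
t: 6.57
ee_pos: [422.5, 264.8, 138.0]
eef_rot: [-0.011, 0.466, 0.021, 0.885]
ft_force: [0.2, -0.0, -0.7]
grip_width: 0.0
```

Run:
```python
from h import *
st()
go(c2w([-105,70,112]),roty(.6,1))
```

```text
t 6.57 caddy [-114.9   67.9  138. ] q [-0.34  0.43 -0.71  2.37  1.58  0.73 -0.74] f [ 0.2 -0.  -0.7] theta 0.602
[[ 0.57 -0.    0.82]
 [ 0.    1.    0.  ]
 [-0.82 -0.    0.57]]
d [27.1  2.1 -6.5] r [ 0.     0.002 -0.   ] |d| 27.9 |r| 0.002
```

Request:
{"fn": "step_arm", "kwargs": {
  "deltas": [
    [15,2,-3,0,0,0,0],
    [30,2,0,0,0,0,0],
    [38,2,8,0,0,0,0],
    [44,2,18,0,0,0,0],
    [44,2,20,0,0,0,0]
  ]
}}

```text
t: 6.98
ee_pos: [466.7, 268.3, 113.9]
eef_rot: [-0.008, 0.466, 0.018, 0.885]
ft_force: [1.4, -0.3, 0.4]
grip_width: 0.2
```

Run:
```python
from h import *
st()
cv2.imwrite("pics/s3.png",arm.snapshot("side")["image"]);cv2.imwrite("pics/t3.png",arm.snapshot("top")["image"])
```

```text
t 6.98 caddy [-70.6  69.3 113.9] q [-0.31  0.52 -0.66  2.3   1.69  0.73 -0.75] f [ 1.4 -0.3  0.4] theta 0.602
[[ 0.57  0.01  0.82]
 [-0.    1.   -0.01]
 [-0.82  0.    0.57]]
```

View pics/s3.png

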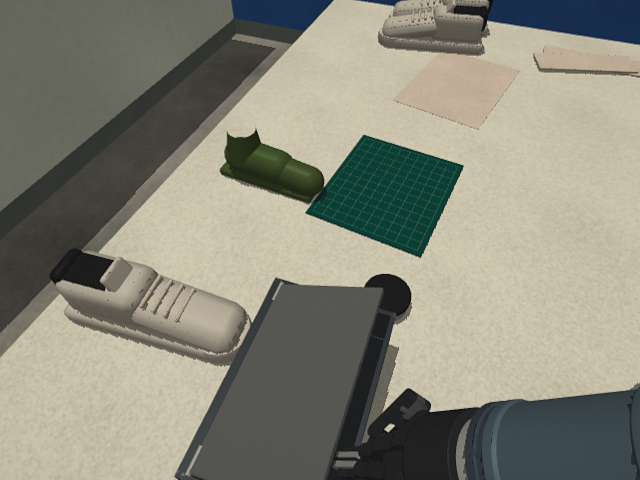

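View pics/t3.png

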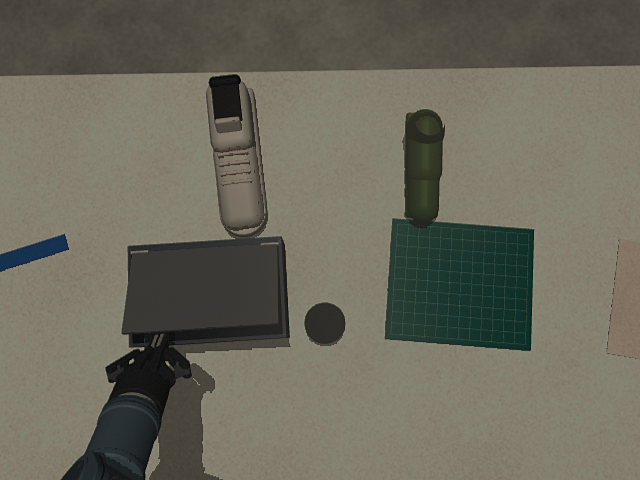

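```bash
cat >> h.py <<'E'
def swing(ph,y=70):
    th=min(.6,1.3-ph) if ph<1.3 else 0.
    n=np.array([np.cos(th),np.sin(th)]);back=np.array([-np.sin(th),np.cos(th)])
    lc=np.array([73,81])+150*np.array([-np.cos(ph),np.sin(ph)])+4*np.array([-np.sin(ph),-np.cos(ph)])
    if ph<1.3: tip=lc-12*back
    else: tip=lc-12*np.array([-np.cos(ph),np.sin(ph)])
    p=tip-11*n
    return np.array([p[0],y,p[1]]),th
def rows(phs):
    for ph in phs:
        p,th=swing(ph);d,r=todelta(c2w(p),roty(th,1));print(round(ph,2),p.round(),round(th,2),list(d.round(0)),list(r.round(2)))
E
python3 - <<'E'
from h import *
rows([.4,.5,.6,.7,.8,.9])
E
```

```text
0.4 [-69.  70. 120.] 0.6 [np.float64(-3.0), np.float64(0.0), np.float64(6.0)] [np.float64(-0.01), np.float64(0.0), np.float64(0.0)]
0.5 [-63.  70. 133.] 0.6 [np.float64(-10.0), np.float64(0.0), np.float64(18.0)] [np.float64(-0.01), np.float64(0.0), np.float64(0.0)]
0.6 [-55.  70. 146.] 0.6 [np.float64(-17.0), np.float64(1.0), np.float64(32.0)] [np.float64(-0.01), np.float64(0.0), np.float64(0.0)]
0.7 [-47.  70. 158.] 0.6 [np.float64(-22.0), np.float64(1.0), np.float64(46.0)] [np.float64(-0.01), np.float64(0.0), np.float64(0.0)]
0.8 [-38.  70. 170.] 0.5 [np.float64(-27.0), np.float64(1.0), np.float64(59.0)] [np.float64(-0.01), np.float64(0.1), np.float64(0.0)]
0.9 [-29.  70. 181.] 0.4 [np.float64(-30.0), np.float64(1.0), np.float64(73.0)] [np.float64(-0.01), np.float64(0.2), np.float64(0.0)]
```

Request:
{"fn": "step_arm", "kwargs": {
  "deltas": [
    [0,0,6,0,0,0,0],
    [-5,0,14,0,0,0,0],
    [-10,0,22,0,0,0,0],
    [-14,0,32,0,0,0,0]
  ]
}}

```text
t: 7.42
ee_pos: [481.9, 269.4, 143.8]
eef_rot: [-0.009, 0.467, 0.019, 0.884]
ft_force: [-2.1, -0.5, -0.3]
grip_width: 0.2
```

Run:
```python
from h import *
st();rows([.6,.7,.8,.9,1.0,1.1])
cv2.imwrite("pics/s4.png",arm.snapshot("side")["image"])
```

```text
t 7.42 caddy [-55.4  69.6 143.8] q [-0.28  0.46 -0.66  2.26  1.57  0.68 -0.6 ] f [-2.1 -0.5 -0.3] theta 0.6
[[ 0.56  0.    0.83]
 [-0.    1.   -0.  ]
 [-0.83  0.    0.56]]
0.6 [-55.  70. 146.] 0.6 [np.float64(-2.0), np.float64(0.0), np.float64(1.0)] [np.float64(-0.0), np.float64(-0.0), np.float64(0.0)]
0.7 [-47.  70. 158.] 0.6 [np.float64(-7.0), np.float64(0.0), np.float64(16.0)] [np.float64(-0.0), np.float64(-0.0), np.float64(0.0)]
0.8 [-38.  70. 170.] 0.5 [np.float64(-12.0), np.float64(0.0), np.float64(29.0)] [np.float64(-0.0), np.float64(0.1), np.float64(0.0)]
0.9 [-29.  70. 181.] 0.4 [np.float64(-15.0), np.float64(1.0), np.float64(43.0)] [np.float64(-0.0), np.float64(0.2), np.float64(0.0)]
1.0 [-18.  70. 190.] 0.3 [np.float64(-17.0), np.float64(1.0), np.float64(57.0)] [np.float64(-0.0), np.float64(0.3), np.float64(-0.0)]
1.1 [ -7.  70. 199.] 0.2 [np.float64(-18.0), np.float64(1.0), np.float64(71.0)] [np.float64(-0.0), np.float64(0.4), np.float64(-0.0)]
```

View pics/s4.png

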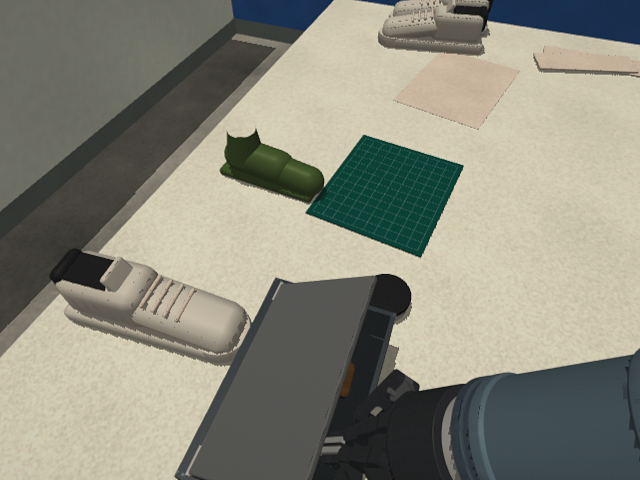

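The hatch is rising: its lip now runs from about (375,275) to (325,480), and the brush is visible underneath. Continuing.

Request:
{"fn": "step_arm", "kwargs": {
  "deltas": [
    [-2,0,8,0,0,0,0],
    [-5,0,16,0,0,0,0],
    [-8,0,24,0,0.05,0,0],
    [-11,0,32,0,0.1,0,0],
    [-13,0,40,0,0.15,0,0]
  ]
}}

```text
t: 7.88
ee_pos: [507.6, 270.9, 177.6]
eef_rot: [-0.01, 0.532, 0.019, 0.847]
ft_force: [-1.1, 0.1, -0.9]
grip_width: 0.0
```

Run:
```python
from h import *
st();rows([.8,.9,1.0,1.1,1.2,1.3,1.4])
```

```text
t 7.88 caddy [-29.7  70.  177.6] q [-0.13  0.42 -0.71  2.09  1.08  0.64 -0.02] f [-1.1  0.1 -0.9] theta 0.449
[[ 0.43  0.    0.9 ]
 [ 0.    1.   -0.  ]
 [-0.9   0.    0.43]]
0.8 [-38.  70. 170.] 0.5 [np.float64(3.0), np.float64(-0.0), np.float64(-11.0)] [np.float64(-0.0), np.float64(-0.05), np.float64(-0.0)]
0.9 [-29.  70. 181.] 0.4 [np.float64(-2.0), np.float64(0.0), np.float64(2.0)] [np.float64(-0.0), np.float64(0.05), np.float64(-0.0)]
1.0 [-18.  70. 190.] 0.3 [np.float64(-7.0), np.float64(0.0), np.float64(16.0)] [np.float64(-0.0), np.float64(0.15), np.float64(-0.0)]
1.1 [ -7.  70. 199.] 0.2 [np.float64(-9.0), np.float64(0.0), np.float64(30.0)] [np.float64(-0.0), np.float64(0.25), np.float64(-0.0)]
1.2 [  5.  70. 206.] 0.1 [np.float64(-11.0), np.float64(0.0), np.float64(44.0)] [np.float64(-0.0), np.float64(0.35), np.float64(-0.0)]
1.3 [ 21.  70. 213.] 0.0 [np.float64(-10.0), np.float64(0.0), np.float64(61.0)] [np.float64(-0.0), np.float64(0.45), np.float64(-0.0)]
1.4 [ 35.  70. 216.] 0.0 [np.float64(-7.0), np.float64(0.0), np.float64(75.0)] [np.float64(-0.0), np.float64(0.45), np.float64(-0.0)]
```

Request:
{"fn": "step_arm", "kwargs": {
  "deltas": [
    [-3,0,9,0,0.08,0,0],
    [-6,0,18,0,0.16,0,0],
    [-8,0,27,0,0.23,0,0],
    [-9,0,36,0,0.3,0,0],
    [-10,0,45,0,0.36,0,0]
  ]
}}

```text
t: 8.3
ee_pos: [544.9, 271.6, 206.4]
eef_rot: [-0.013, 0.675, 0.016, 0.737]
ft_force: [-0.4, 0.7, 0.1]
grip_width: -0.2
```

Run:
```python
from h import *
st();rows([1.2,1.3,1.4,1.5,1.6,1.7,1.8,1.85])
cv2.imwrite("pics/s5.png",arm.snapshot("side")["image"])
```

```text
t 8.3 caddy [  7.6  68.9 206.4] q [ 0.06  0.6  -0.87  1.71  0.6   1.02  0.59] f [-0.4  0.7  0.1] theta 0.088
[[ 0.09  0.01  1.  ]
 [ 0.    1.   -0.01]
 [-1.    0.    0.09]]
1.2 [  5.  70. 206.] 0.1 [np.float64(-0.0), np.float64(1.0), np.float64(-2.0)] [np.float64(-0.01), np.float64(-0.01), np.float64(-0.0)]
1.3 [ 21.  70. 213.] 0.0 [np.float64(-5.0), np.float64(1.0), np.float64(14.0)] [np.float64(-0.01), np.float64(0.09), np.float64(-0.0)]
1.4 [ 35.  70. 216.] 0.0 [np.float64(-7.0), np.float64(1.0), np.float64(28.0)] [np.float64(-0.01), np.float64(0.09), np.float64(-0.0)]
1.5 [ 48.  70. 218.] 0.0 [np.float64(-8.0), np.float64(1.0), np.float64(42.0)] [np.float64(-0.01), np.float64(0.09), np.float64(-0.0)]
1.6 [ 62.  70. 219.] 0.0 [np.float64(-8.0), np.float64(1.0), np.float64(55.0)] [np.float64(-0.01), np.float64(0.09), np.float64(-0.0)]
1.7 [ 76.  70. 218.] 0.0 [np.float64(-6.0), np.float64(1.0), np.float64(69.0)] [np.float64(-0.01), np.float64(0.09), np.float64(-0.0)]
1.8 [ 89.  70. 216.] 0.0 [np.float64(-3.0), np.float64(2.0), np.float64(82.0)] [np.float64(-0.01), np.float64(0.09), np.float64(-0.0)]
1.85 [ 96.  70. 215.] 0.0 [np.float64(-0.0), np.float64(2.0), np.float64(89.0)] [np.float64(-0.01), np.float64(0.09), np.float64(-0.0)]
```

View pics/s5.png

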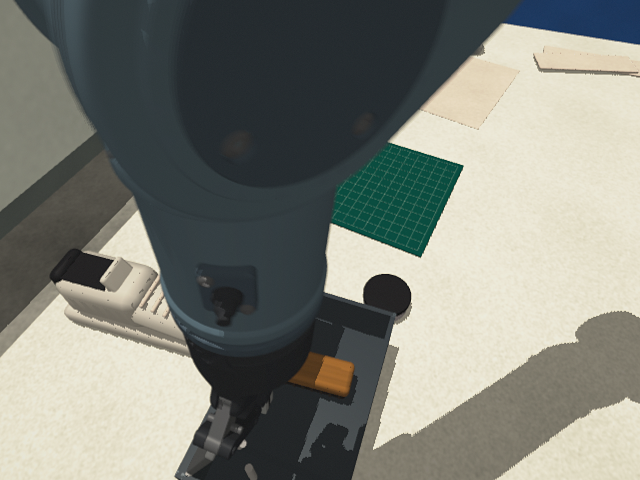

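Request:
{"fn": "step_arm", "kwargs": {
  "deltas": [
    [-5,0,12,0,0.09,0,0],
    [-7,0,24,0,0.09,0,0],
    [-8,0,36,0,0.09,0,0],
    [-8,0,48,0,0.09,0,0],
    [-7,0,60,0,0.09,0,0]
  ]
}}

```text
t: 8.77
ee_pos: [603.6, 274.3, 218.0]
eef_rot: [-0.014, 0.706, 0.015, 0.708]
ft_force: [-0.0, -0.1, 0.0]
grip_width: 0.3
```

Request:
{"fn": "step_arm", "kwargs": {
  "deltas": [
    [0,0,8,0,0,0,0],
    [2,0,16,0,0,0,0],
    [4,0,23,0,0,0,0],
    [4,0,26,0,0,0,0]
  ]
}}

```text
t: 9.1
ee_pos: [630.0, 275.0, 213.3]
eef_rot: [-0.014, 0.707, 0.015, 0.707]
ft_force: [-0.2, -0.6, -0.1]
grip_width: -0.1
```

Run:
```python
from h import *
st();rows([1.85,1.9])
cv2.imwrite("pics/s6.png",arm.snapshot("side")["image"])
cv2.imwrite("pics/t6.png",arm.snapshot("top")["image"])
```

```text
t 9.1 caddy [ 92.8  68.3 213.3] q [ 0.02  0.77 -0.83  1.41  0.58  1.22  0.74] f [-0.2 -0.6 -0.1] theta 0.001
[[ 0.    0.01  1.  ]
 [ 0.    1.   -0.01]
 [-1.    0.    0.  ]]
1.85 [ 96.  70. 215.] 0.0 [np.float64(-1.0), np.float64(2.0), np.float64(3.0)] [np.float64(-0.01), np.float64(0.0), np.float64(-0.0)]
1.9 [103.  70. 213.] 0.0 [np.float64(0.0), np.float64(2.0), np.float64(10.0)] [np.float64(-0.01), np.float64(0.0), np.float64(-0.0)]
```

View pics/s6.png

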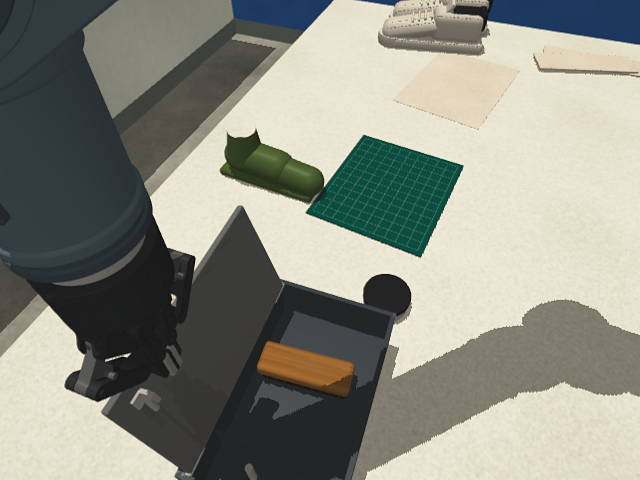

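View pics/t6.png

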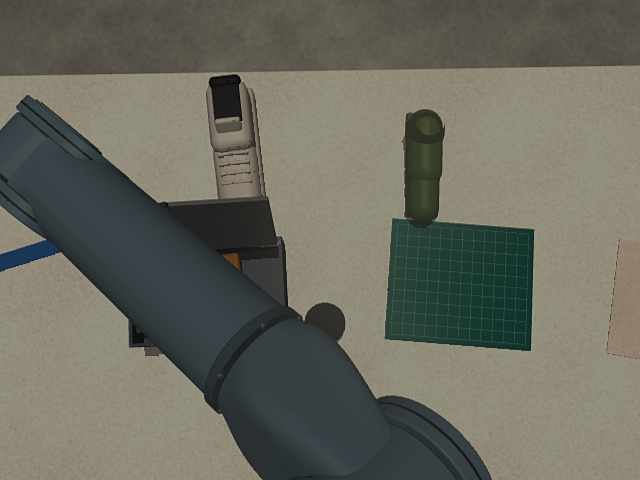

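Run:
```python
import cv2,numpy as np
im=cv2.imread("pics/s6.png")
x0,y0,x1,y1,s=240,270,400,420,5
c=cv2.resize(im[y0:y1,x0:x1],None,fx=s,fy=s,interpolation=cv2.INTER_CUBIC)
c=np.clip(c*1.3,0,255).astype('uint8')
for x in range(x0,x1,20): cv2.putText(c,str(x),((x-x0)*s,10),0,.4,(0,255,255),1)
for y in range(y0+10,y1,20): cv2.putText(c,str(y),(0,(y-y0)*s+4),0,.4,(0,255,255),1)
cv2.imwrite("pics/bc.png",c[:, :800])
```

```text
(no output)
```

View pics/bc.png

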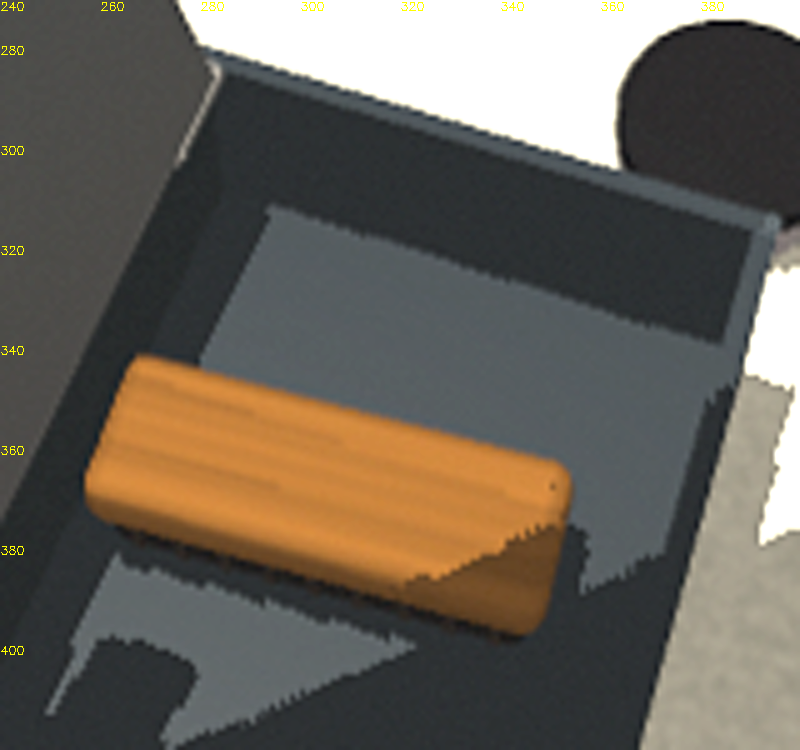

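Request:
{"fn": "step_arm", "kwargs": {
  "deltas": [
    [-10,0,-20,0,0,0,0],
    [-20,0,-50,0,0,0,0],
    [-20,0,-85,0,0,0,30],
    [-20,0,-120,0,0,0,60],
    [-20,0,-150,0,0,0,85]
  ]
}}

```text
t: 9.62
ee_pos: [476.8, 269.0, 233.9]
eef_rot: [-0.014, 0.707, 0.016, 0.707]
ft_force: [0.4, 0.1, 0.6]
grip_width: 35.6
```

Run:
```python
from h import *
d=arm.snapshot("side")
np.set_printoptions(precision=1,suppress=True)
for uv in [(268.,341),(354,362),(257.5,366),(347,390.5)]:
    X=px2w(d,uv,60); print(uv,X,w2c(X))
cv2.imwrite("pics/s7.png",d["image"]);cv2.imwrite("pics/t7.png",arm.snapshot("top")["image"])
cv2.imwrite("pics/w7.png",arm.snapshot("wrist")["image"])
st()
```

```text
(268.0, 341) [608.2 156.5  60. ] [ 65.5 -49.   60. ]
(354, 362) [495.3 141.2  60. ] [-48.  -59.1  60. ]
(257.5, 366) [605.2 191.9  60. ] [ 64.1 -13.6  60. ]
(347, 390.5) [491.2 178.3  60. ] [-50.3 -21.8  60. ]
t 9.77 caddy [-60.   69.6 234.3] q [ 0.1  0.5 -0.9  1.8  0.5  1.1  0.6] f [ 0.6 -0.5  1. ] theta 0.002
[[ 0.  0.  1.]
 [ 0.  1. -0.]
 [-1.  0.  0.]]
```

View pics/w7.png

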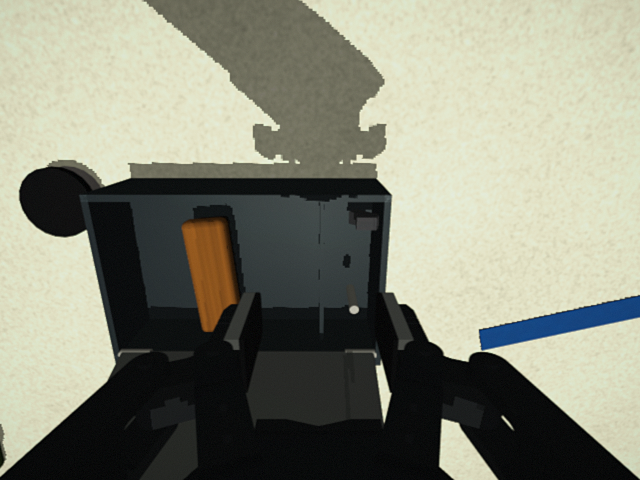

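View pics/t7.png

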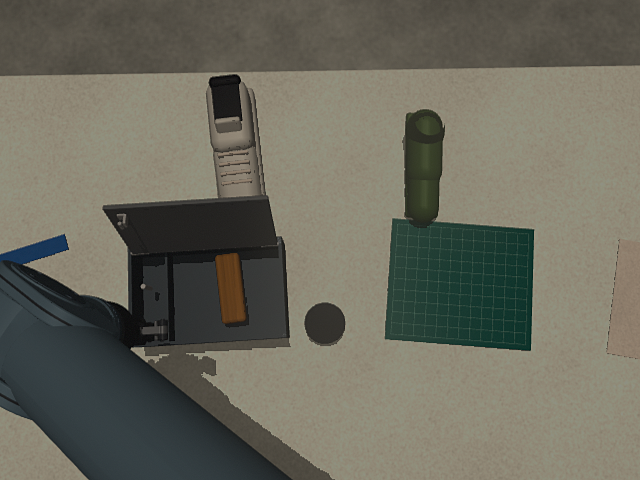

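The brush is clear in the top view, corners near (217,254), (240,252), (246,322) and (223,326). Its length runs along the caddy's x, not y as the description says. I'll go by the images and refine the corners.

Run:
```python
from h import *
im=cv2.imread("pics/t7.png")
x0,y0,x1,y1,s=200,240,270,340,6
c=cv2.resize(im[y0:y1,x0:x1],None,fx=s,fy=s,interpolation=cv2.INTER_CUBIC)
c=np.clip(c*1.8,0,255).astype('uint8')
for x in range(x0,x1,10): cv2.putText(c,str(x),((x-x0)*s,10),0,.4,(0,255,255),1)
for y in range(y0+10,y1,10): cv2.putText(c,str(y),(0,(y-y0)*s+4),0,.4,(0,255,255),1)
cv2.imwrite("pics/bt.png",c)
hsv=cv2.cvtColor(im,cv2.COLOR_BGR2HSV)
m=((hsv[...,0]<20)&(hsv[...,1]>120)).astype('uint8');m[:, :200]=0;m[:,270:]=0;m[:235]=0;m[345:]=0
n=cv2.findNonZero(m);r=cv2.minAreaRect(n);b=cv2.boxPoints(r);print(len(n),r,b)
d=arm.snapshot("top")
for u in b: print(u,w2c(px2w(d,u,60)).round(1))
print("centre",px2w(d,r[0],60),w2c(px2w(d,r[0],60)))
```

```text
1676 ((230.3231658935547, 287.9085388183594), (69.46143341064453, 24.515796661376953), 83.6598129272461) [[214.30489 254.74391]
 [238.67073 252.03658]
 [246.34145 321.07318]
 [221.9756  323.78052]]
[214.30489 254.74391] [ 64.2 -11.3  60. ]
[238.67073 252.03658] [ 66.2 -53.5  60. ]
[246.34145 321.07318] [-53.  -61.7  60. ]
[221.9756  323.78052] [-54.9 -20.2  60. ]
centre [547.32238788 165.97487708  60.        ] [  5.11084437 -36.70441153  60.        ]
```

View pics/bt.png

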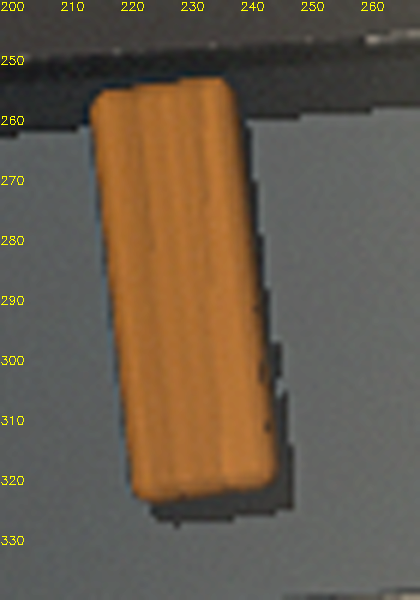

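```bash
cat >> h.py <<'E'
def down(yaw,sgn=1):
    y=np.array([-np.sin(yaw),np.cos(yaw),0])*sgn;x=np.array([0,0,-1.]);return Rt.from_matrix(np.array([x,y,np.cross(x,y)]).T)
E
python3 - <<'E'
from h import *
st();go(c2w([5,-36.7,130]),down(.119))
E
```

```text
t 9.82 caddy [-58.   69.3 234.3] q [ 0.1   0.53 -0.94  1.77  0.48  1.09  0.61] f [0.3 0.6 0.5] theta 0.003
[[ 0.  0.  1.]
 [ 0.  1. -0.]
 [-1.  0.  0.]]
d [ 104.3 -105.9   63.2] r [-0.076  0.003 -0.001] |d| 161.5 |r| 0.076
```

Request:
{"fn": "step_arm", "kwargs": {
  "deltas": [
    [5,-30,18,-0.03,0,0,85],
    [15,-60,36,-0.05,0,0,85],
    [40,-88,52,-0.076,0,0,85],
    [75,-103,61,-0.076,0,0,85],
    [100,-106,63,-0.076,0,0,85]
  ]
}}

```text
t: 10.23
ee_pos: [550.4, 160.2, 130.9]
eef_rot: [-0.039, 0.706, 0.038, 0.707]
ft_force: [-0.4, -0.6, -1.0]
grip_width: 85.1
```

Request:
{"fn": "step_arm", "kwargs": {
  "deltas": [
    [2,0,0,0,0,0,85],
    [4,0,0,0,0,0,85]
  ]
}}

```text
t: 10.4
ee_pos: [547.1, 166.0, 128.9]
eef_rot: [-0.04, 0.706, 0.042, 0.706]
ft_force: [-0.7, 0.6, -0.2]
grip_width: 85.1
```

Run:
```python
from h import *
st();go(c2w([5,-36.7,28]),down(.119));print(arm.sense()["grip_width"])
d=arm.snapshot("wrist")
cv2.imwrite("pics/w8.png",d["image"])
c=Rt.from_euler('z',.119)
for x,y in ((60,21),(60,-21),(-60,-21),(-60,21)): print(w2px(d,c2w([5,-36.7,60])+c.apply([x,y,0])).round())
```

```text
t 10.4 caddy [  4.9 -36.7 128.9] q [ 0.23  0.7  -0.84  1.79  0.63  0.94  0.81] f [-0.7  0.6 -0.2] theta -0.001
[[-0.   -0.07  1.  ]
 [ 0.    1.    0.07]
 [-1.    0.   -0.  ]]
d [ 1.009e+02 -3.000e-01  1.000e-01] r [-0.003 -0.001 -0.003] |d| 100.9 |r| 0.004
85.0653140754559
[347. 334.]
[286. 334.]
[280. 157.]
[352. 156.]
```

View pics/w8.png

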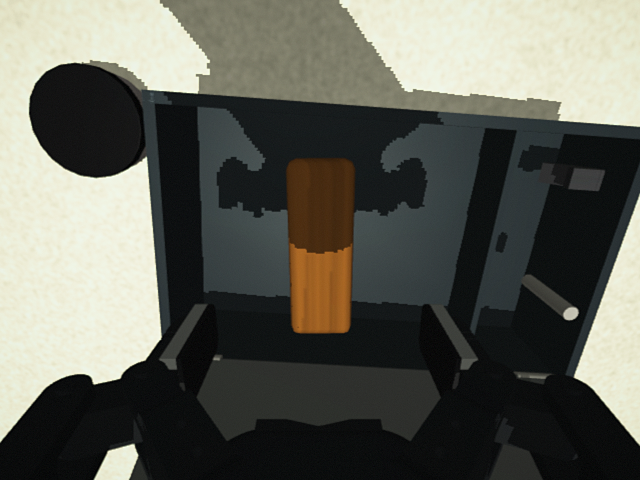

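The wrist view shows the brush centred between the jaws, columns 287–355, rows 158–334, about 3 mm toward tool +y of my prediction. Descending.

Request:
{"fn": "step_arm", "kwargs": {
  "deltas": [
    [20,1,0,0,0,0,85],
    [45,2,0,0,0,0,85],
    [70,2,0,0,0,0,85],
    [90,2,0,0,0,0,85],
    [100,2,0,0,0,0,85]
  ]
}}

```text
t: 10.87
ee_pos: [547.1, 169.5, 29.6]
eef_rot: [-0.041, 0.705, 0.043, 0.707]
ft_force: [-0.1, -0.3, 0.6]
grip_width: 85.5
```

Request:
{"fn": "step_arm", "kwargs": {
  "deltas": [
    [0,0,0,0,0,0,85],
    [0,0,0,0,0,0,55],
    [0,0,0,0,0,0,45],
    [0,0,0,0,0,0,30],
    [0,0,0,0,0,0,20]
  ]
}}

```text
t: 11.28
ee_pos: [548.2, 168.6, 31.3]
eef_rot: [-0.04, 0.705, 0.042, 0.707]
ft_force: [-0.8, -0.5, 0.4]
grip_width: 41.0
```

Request:
{"fn": "step_arm", "kwargs": {
  "deltas": [
    [0,0,0,0,0,0,20],
    [0,0,0,0,0,0,20],
    [0,0,0,0,0,0,20],
    [0,0,0,0,0,0,20]
  ]
}}

```text
t: 11.62
ee_pos: [548.2, 168.7, 31.3]
eef_rot: [-0.04, 0.705, 0.042, 0.707]
ft_force: [-1.1, -0.7, 6.1]
grip_width: 41.2
```

Request:
{"fn": "step_arm", "kwargs": {
  "deltas": [
    [-5,0,0,0,0,0,20],
    [-15,0,0,0,0,0,20],
    [-35,0,0,0,0,0,20],
    [-60,0,0,0,0,0,20],
    [-90,0,0,0,0,0,20]
  ]
}}

```text
t: 12.03
ee_pos: [545.9, 167.5, 120.4]
eef_rot: [-0.041, 0.706, 0.042, 0.706]
ft_force: [0.2, -0.2, -0.7]
grip_width: 41.0
```

Run:
```python
from h import *
st();print(arm.sense()["grip_width"])
cv2.imwrite("pics/w9.png",arm.snapshot("wrist")["image"])
cv2.imwrite("pics/s9.png",arm.snapshot("side")["image"])
```

```text
t 12.03 caddy [  3.8 -35.1 120.4] q [ 0.22  0.71 -0.83  1.8   0.64  0.93  0.8 ] f [ 0.2 -0.2 -0.7] theta -0.001
[[-0.   -0.07  1.  ]
 [ 0.    1.    0.07]
 [-1.    0.   -0.  ]]
40.986984759858885
```

View pics/w9.png

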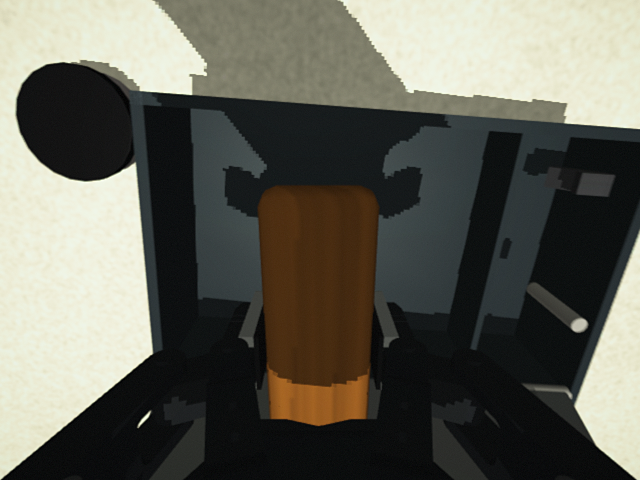

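View pics/s9.png

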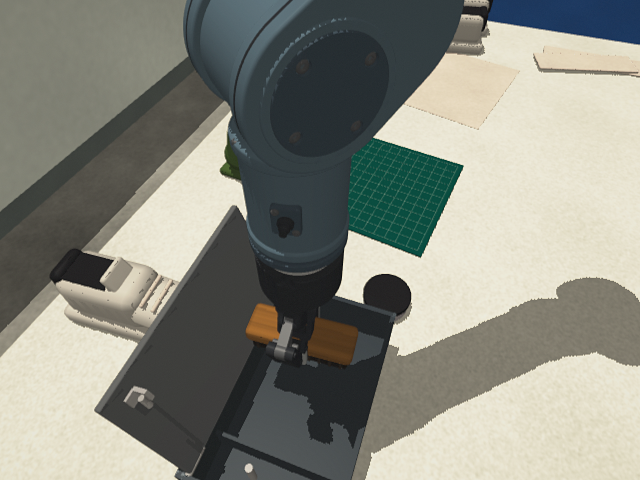

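Request:
{"fn": "step_arm", "kwargs": {
  "deltas": [
    [-30,0,0,0,0,0,20],
    [-60,-10,0,0,0,0,20],
    [-70,-35,0,0,0,0,20],
    [-70,-70,0,0,0,0,20],
    [-70,-105,0,0,0,0,20]
  ]
}}

```text
t: 12.55
ee_pos: [559.4, 63.2, 190.7]
eef_rot: [-0.042, 0.705, 0.043, 0.707]
ft_force: [1.8, -1.5, -2.1]
grip_width: 40.9
```

Request:
{"fn": "step_arm", "kwargs": {
  "deltas": [
    [0,-35,0,0,0,0,20],
    [0,-70,0,0,0,0,20],
    [0,-105,0,0,0,0,20],
    [0,-140,0,0,0,0,20],
    [0,-175,0,0,0,0,20]
  ]
}}

```text
t: 12.97
ee_pos: [579.1, -112.1, 189.0]
eef_rot: [-0.041, 0.706, 0.042, 0.706]
ft_force: [1.7, 0.4, -0.3]
grip_width: 41.2
```

Run:
```python
from h import *
st();s=arm.sense();print(s["grip_width"],s["ee_pos"]);go([540,-245,60],down(.05))
```

```text
t 12.97 caddy [  23.8 -316.   189. ] q [ 0.73  0.65 -0.88  1.7   0.56  1.06  1.36] f [ 1.7  0.4 -0.3] theta 0.001
[[ 0.   -0.07  1.  ]
 [ 0.    1.    0.07]
 [-1.    0.    0.  ]]
41.2209914195015 [ 579.10423237 -112.1462375   189.04316995]
d [ 128.7 -127.6  -54.5] r [ 0.067  0.001 -0.002] |d| 189.3 |r| 0.067
```

Request:
{"fn": "step_arm", "kwargs": {
  "deltas": [
    [0,-35,-15,0.03,0,0,20],
    [5,-68,-30,0.05,0,0,20],
    [20,-100,-43,0.067,0,0,20],
    [45,-120,-52,0.067,0,0,20],
    [75,-127,-54,0.067,0,0,20]
  ]
}}

```text
t: 13.38
ee_pos: [539.6, -248.9, 113.6]
eef_rot: [-0.016, 0.706, 0.015, 0.708]
ft_force: [0.9, -1.4, -1.8]
grip_width: 41.3
```

Request:
{"fn": "step_arm", "kwargs": {
  "deltas": [
    [20,0,0,0,0,0,20],
    [40,0,0,0,0,0,20],
    [55,0,0,0,0,0,20],
    [62,0,0,0,0,0,20],
    [62,0,0,0,0,0,20]
  ]
}}

```text
t: 13.8
ee_pos: [540.1, -241.9, 50.4]
eef_rot: [-0.017, 0.707, 0.019, 0.706]
ft_force: [-0.6, -0.6, -1.9]
grip_width: 41.2
```

Run:
```python
from h import *
st();s=arm.sense();print(s["grip_width"],s["ee_pos"]);go([540,-245,20],down(.05))
cv2.imwrite("pics/s10.png",arm.snapshot("side")["image"])
```

```text
t 13.8 caddy [ -21.2 -443.8   50.4] q [ 0.86  0.82 -0.73  1.77  0.71  0.84  1.42] f [-0.6 -0.6 -1.9] theta -0.001
[[-0. -0.  1.]
 [ 0.  1.  0.]
 [-1.  0. -0.]]
41.1559418024098 [ 540.07975905 -241.88689355   50.36588849]
d [30.4 -3.2 -0.2] r [ 0.001 -0.001 -0.003] |d| 30.5 |r| 0.004
```

View pics/s10.png

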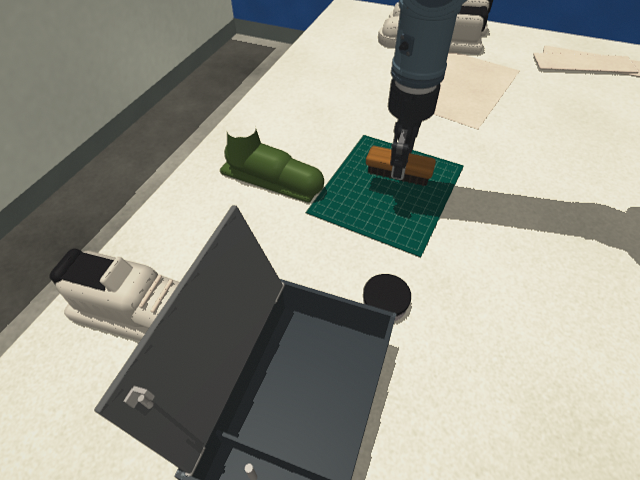

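The side view shows the brush level above the mat at about (400,165), with the hatch still open and the sneaker, last and tin undisturbed. I'll lower it gently; contact is expected near TCP z ≈ 14.

Request:
{"fn": "step_arm", "kwargs": {
  "deltas": [
    [10,0,0,0,0,0,20],
    [18,0,0,0,0,0,20],
    [24,0,0,0,0,0,20],
    [28,0,0,0,0,0,20],
    [30,0,0,0,0,0,20]
  ]
}}

```text
t: 14.27
ee_pos: [540.7, -242.2, 21.0]
eef_rot: [-0.017, 0.707, 0.019, 0.707]
ft_force: [0.2, -0.3, -1.1]
grip_width: 41.3
```

Request:
{"fn": "step_arm", "kwargs": {
  "deltas": [
    [1,0,0,0,0,0,20],
    [2,0,0,0,0,0,20],
    [3,0,0,0,0,0,20],
    [4,0,0,0,0,0,20],
    [4,0,0,0,0,0,20]
  ]
}}

```text
t: 14.68
ee_pos: [541.1, -242.4, 17.7]
eef_rot: [-0.017, 0.706, 0.019, 0.707]
ft_force: [0.2, 0.7, -2.6]
grip_width: 41.3
```

Request:
{"fn": "step_arm", "kwargs": {
  "deltas": [
    [1,0,0,0,0,0,20],
    [2,0,0,0,0,0,20],
    [3,0,0,0,0,0,20],
    [3,0,0,0,0,0,20]
  ]
}}

```text
t: 15.02
ee_pos: [541.0, -242.3, 14.5]
eef_rot: [-0.017, 0.707, 0.019, 0.707]
ft_force: [-0.7, -0.3, -2.3]
grip_width: 41.3
```

Request:
{"fn": "step_arm", "kwargs": {
  "deltas": [
    [0.5,0,0,0,0,0,20],
    [1,0,0,0,0,0,20],
    [1,0,0,0,0,0,20]
  ]
}}

```text
t: 15.27
ee_pos: [541.0, -242.4, 14.3]
eef_rot: [-0.017, 0.707, 0.018, 0.707]
ft_force: [-2.9, 0.2, 6.4]
grip_width: 41.2
```

Request:
{"fn": "step_arm", "kwargs": {
  "deltas": [
    [0.5,0,0,0,0,0,20],
    [1,0,0,0,0,0,20],
    [1,0,0,0,0,0,20]
  ]
}}

```text
t: 15.52
ee_pos: [541.0, -242.3, 14.3]
eef_rot: [-0.017, 0.707, 0.018, 0.707]
ft_force: [-6.8, 0.6, 15.6]
grip_width: 40.8
```

Firm contact at 14.3 mm, as predicted. I'll ease off slightly, hold, then open.

Request:
{"fn": "step_arm", "kwargs": {
  "deltas": [
    [-1,0,0,0,0,0,20],
    [-1,0,0,0,0,0,20]
  ]
}}

```text
t: 15.68
ee_pos: [541.4, -242.4, 14.3]
eef_rot: [-0.017, 0.706, 0.018, 0.708]
ft_force: [-3.3, 0.5, 7.4]
grip_width: 41.1
```

Request:
{"fn": "step_arm", "kwargs": {
  "deltas": [
    [0,0,0,0,0,0,44],
    [0,0,0,0,0,0,55],
    [0,0,0,0,0,0,70],
    [0,0,0,0,0,0,85],
    [0,0,0,0,0,0,85]
  ]
}}

```text
t: 16.1
ee_pos: [541.1, -242.3, 13.5]
eef_rot: [-0.017, 0.706, 0.019, 0.707]
ft_force: [-0.3, -0.5, -0.4]
grip_width: 85.1
```

Run:
```python
from h import *
s=arm.sense();print(s["t"],s["grip_width"],s["ee_pos"],s["ft_force"])
cv2.imwrite("pics/w11.png",arm.snapshot("wrist")["image"])
```

```text
16.1 85.13840883407576 [ 541.09630549 -242.28069139   13.53780461] [-0.34437267 -0.45726507 -0.36145408]
```

View pics/w11.png

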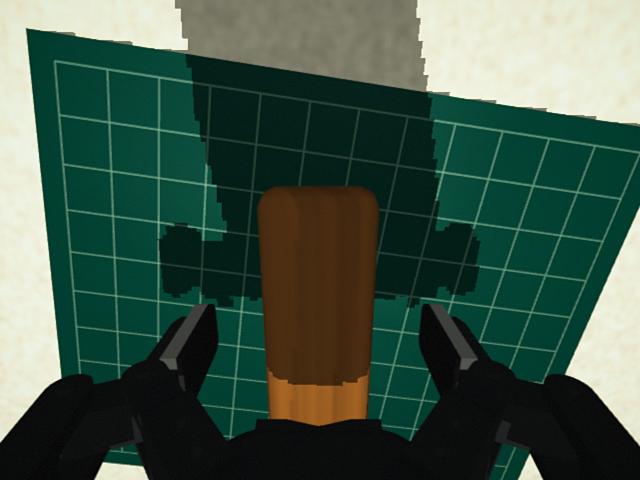

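The brush is free, with both pads well clear of its sides. Retreating straight up.

Request:
{"fn": "step_arm", "kwargs": {
  "deltas": [
    [-10,0,0,0,0,0,85],
    [-30,0,0,0,0,0,85],
    [-65,0,0,0,0,0,85],
    [-105,0,0,0,0,0,85],
    [-145,0,0,0,0,0,85]
  ]
}}

```text
t: 16.57
ee_pos: [540.4, -242.2, 160.6]
eef_rot: [-0.017, 0.707, 0.019, 0.707]
ft_force: [-0.1, -0.4, 1.3]
grip_width: 85.4
```

Request:
{"fn": "step_arm", "kwargs": {
  "deltas": [
    [-20,0,-30,0,0,0,85],
    [-30,0,-60,0,0,0,85],
    [-30,0,-80,0,0,0,85],
    [-30,0,-80,0,0,0,85],
    [-30,0,-80,0,0,0,85]
  ]
}}

```text
t: 16.98
ee_pos: [460.3, -247.4, 189.4]
eef_rot: [-0.017, 0.706, 0.018, 0.707]
ft_force: [0.6, -0.3, -0.7]
grip_width: 85.0
```

Run:
```python
from h import *
s=arm.sense();print(s["t"],s["ee_pos"],abs(s["dq"]).max(),s["ft_force"])
d=arm.snapshot("side");cv2.imwrite("pics/s12.png",d["image"]);cv2.imwrite("pics/t12.png",arm.snapshot("top")["image"])
c=Rt.from_euler('z',.05)
for x,y in ((60,21),(60,-21),(-60,-21),(-60,21)): print(w2px(d,np.array([540,-242,43])+c.apply([x,y,0])).round())
```

```text
16.9833 [ 460.29316739 -247.3602231   189.3546839 ] 0.035602044099245334 [ 0.59795403 -0.33138683 -0.6671374 ]
[365. 173.]
[371. 159.]
[434. 173.]
[430. 188.]
```

View pics/s12.png

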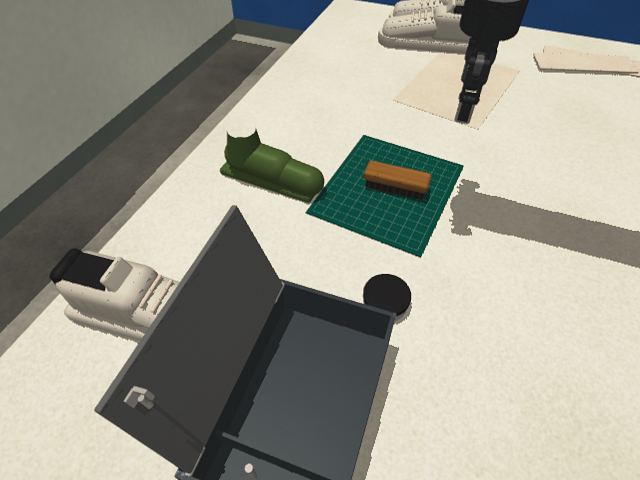

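View pics/t12.png

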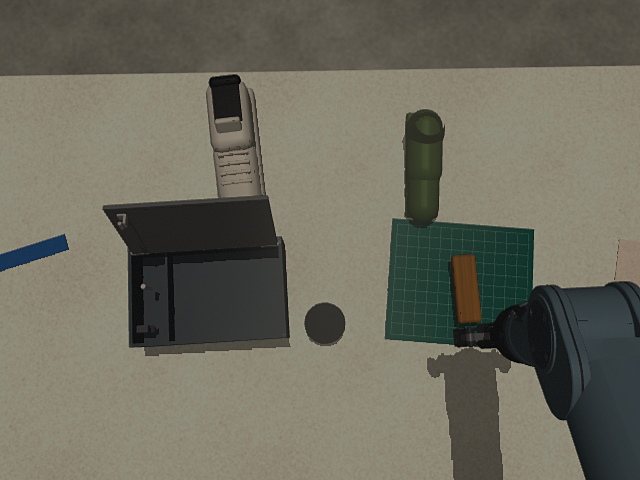

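The brush sits bristles down near the mat's centre, about (398,178) in the side view and (466,288) in the top view. The hatch is open on its stop, the sneaker, last and tin haven't moved, and the arm is clear. Handing in.

Run:
```python
from h import *
arm.job_done();print(arm.sense()["t"])
```

```text
the job is handed in; nothing more can be done
the job is handed in; nothing more can be done
```

The brush is out of the caddy and standing bristles down on the mat, and I handed the job in at about 17 s of the 72 s allowed.

**What I did**
- I pushed the hatch in near its lip, about 7 mm of fingertip travel at 5–6 N, and it sprang ajar.
- I hooked its lip with the closed, tilted fingers and swung it over onto its stop.
- I gripped the brush across its 42 mm width (the gripper read 41 mm) and lifted it out.
- I lowered it onto the mat while still holding it. The upward force reached about 15 N, and I eased off before opening the gripper and backing away.

**Last checks**
- **Brush:** the final pictures show it lying level, within about 20 mm of the mat's centre. The tool height at contact (14.3 mm) matched the height expected from the grasp.
- **Hatch:** it is resting open on its stop.
- **Sneaker, last and tin:** they look unmoved in the pictures; I didn't measure their positions again.
- **Arm:** it is clear of everything.

**What disagreed**
- The brush lay along the caddy's x direction, not roughly along y as described, so I grasped it by what the images showed.
- The wrist camera put the brush about 3 mm off the top camera's estimate, so I shifted the grasp by 2 mm.
- The first hook pose stopped at a tilt of 0.4 rad instead of 0.6, with a joint near its range limit. I moved along the lip and turned the jaws to reach 0.6.

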